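# Bring the roller up to the start stop of the roll-down track and hold it there

## Robot

A 6-joint arm with a two-finger parallel gripper is mounted at the origin on the work surface. World frame = base frame: x ahead of the robot, y to its left, z up, the work surface at z = 0. Lengths are in mm, angles in rad, forces in N, time in s.
With the tool pointing down it reaches from about 350 to 975 mm from the base axis. Payload 7.1 kg.
Tool frame: the origin (TCP) lies on the centre line of the jaws, within the pads' length; the fingertips stand 8 mm ahead of it and the grasp point (between the pads) lies 11 mm behind it; z points along the fingers, x is the direction in which the jaws open and shut, and the axes are right-handed (so a half turn about z gives the same grasp; the last joint's range is limited). The gripper opens to 88 mm and grips with 3 to 60 N. Pads are 20 mm wide; open, the fingers measure 115 mm over their backs; the gripper's body (75 mm by 178 mm) begins 61 mm behind the grasp point.
Start: joints at [1.301, 0.423, 1.63, -0, 1.089, -0.019], TCP at [155.08, 605.438, 230.675] pointing down, gripper open.
Joint ranges: [-3, 3], [-0.9, 2.11], [0.09, 2.58], [-1.31, 4.45], [0.11, 2.69], [-2.54, 2.54]. Speed limits (rad/s): [2.39, 2.39, 3.01, 3.14, 3.14, 3.14].

## Interface

Orientations are given as a rotation vector (axis times angle).
In Python, from workcell import ctrl gives the robot as it stands.
- The arm moves only by the shell command python3 -m handwheel 'ROWS'. ROWS is JSON, a list of rows, each a list of 3 entries, a list of its own where there are three numbers: the turn, a rotation vector about the tool's x, y, z in rad, then the shift along the tool's x, y, z in mm, then the opening, from 0 (shut) to 1 (fully open). In form: [[[ax, ay, az], [tx, ty, tz], jaw], ...]. A call has exactly 10 rows; each row shifts and turns the pose as measured when the row begins, along the tool's axes as they then stand; what a row does not reach is not made up. A row lasts 1/12 s, in which the tool goes at most 41.7 mm and 7.16 degrees, less where a joint would pass 70% of its speed; a pose out of reach is approached as far as the arm can. A call with a gripper value outside its range is refused whole. The fingers move at their own pace and stop on an object; the grip force is fixed at half the most. Time passes only in rows, so rows that do not move let the fingers close, or fill a call up. It gives the time, the measured TCP pose, the force and the opening at its end, in the units of the state.
- ctrl.get_obs(): the state, without advancing time (a new reading comes with each control period).
- ctrl.get_image(name): name is "side" or "top"; returns a dict with "pixels" (480x640x3 uint8, red, green, blue), "camera_matrix" (3x3 intrinsics, pixels), "dist" ([k1, k2, p1, p2, k3] as OpenCV has them; the pictures are not rectified), "rvec" (rotation vector, rad) and "tvec" (3), from world to camera coordinates, as OpenCV has them. Camera axes: x right, y down, z forward; pixel columns grow to the right and rows downward; lengths in mm; the calibration is good to about 2 mm. A picture is of the moment at which its call begins. There is no depth.
- ctrl.close_job(): hands the job in, once; it reports no verdict.
Trained networks look in a picture, given as the dict that the camera call returned (one of the last four; its "shot" number tells which), for a name from the list of things; names that differ only in an ending like _2 or _b are one class to them, and where a whole thing is asked for, a point or a joint stands for the part that bears it (a point fixed in the world has none). Each returns a list of dicts, best first, with "score" (0 to 1); they miss things now and then, are a little off and sometimes report something else, mostly with a low value. They report only what shows in the picture. A call takes as long as a camera call. They do not tell look-alikes from the thing itself.
- ctrl.look_for(picture, query): "position" ([x, y, z] in mm, in the coordinates of the camera as it stood for that picture, good to about 4 mm: the middle of the surface that is visible of it).
- ctrl.spot_point(picture, query): "position" ([x, y, z] in mm, in the coordinates of the camera as it stood for that picture, good to about 4 mm: a listed point, or the origin of a listed thing).
The state is a dict: "t": time; "qpos": joint angles; "qvel": joint speeds; "joint_torque": joint torques, N m; "ee_pos": TCP position; "orientation": TCP orientation; "ft_force": force on the tool from outside, world axes, zero at the start; "moment": the same for the moment, N m; "width": finger opening in mm.
Only numpy, scipy, OpenCV 4.12 (cv2) and the standard library are available. Lean on these libraries where they do the work, as an engineer would, in place of code of your own. Each camera call takes 0.05 s, during which the arm holds its last target.

## Task

Get the roll-down track ready for a timed run: with the fingers closed, push the plain solid roller slowly, at about 5 cm a second, from the level run-out up its own lane of the ramp until it is fully home against the stop plate at the top, never letting it get away from the fingers and roll back on the slope. The program finishes while the fingers are still holding the roller there, touching it from the downhill side. Never take the roller between the fingers or lift it off the track, and leave the spool in the other lane and the loose things on the table where they are.

Things in the scene. Friction and masses are not known exactly. Their poses are not given: they have to be found in the camera images.
- track: Two-lane roll-down track, fixed, 525 x 150 mm. Origin: centre of its underside on the table; x along it to the raised end, y across, z up. Level run-out x -256 to -60 mm, floor 20 mm over the table, low end closed by a bumper 12 mm over the floor. Lanes 62 mm wide, centred on y = -33 and 33 mm, between outer rails and a divider (at y = 0) 4 mm thick, 12 mm above the floors, all along.
- ramp: Inclined part of the track: rises 7 degrees (0.122 rad) from the run-out's end. Origin: lane floor height at the foot of the slope, midway between the lanes; x straight up the slope, y across (as the track's), z square to the floor (z = 0). The stop plate, 38 mm high, crosses both lanes at the top, face at x = 270 mm: a roller that is home has its axis at x = 245, z = 25 mm.
- roller: Plain solid aluminium roller: smooth cylinder 50 mm in diameter, 56 mm long, about 0.3 kg, lying across one lane (either) on the level run-out, free to roll (polished: a push of 1 to 2 N moves it up the slope). Origin: middle of its axis, 25 mm above the lane floor; y along its axis, x and z turn as it rolls. Its axis starts 105 to 170 mm to the low (-x) side of the track's origin.
- spool: Spool: two aluminium discs 50 mm in diameter, 14 mm thick, on an 18 mm axle, 56 mm long overall, about 0.17 kg, lying on the run-out of the other lane, free to roll. Origin: middle of its axis; y along its axis.
- hoop: Bystander: open aluminium tube 50 mm in diameter, 56 mm tall, standing on end beside the track's run-out. Origin: centre of its underside.
- sensor: Bystander: small white bracket (44 x 40 mm, 38 mm tall) holding a black round sensor, beside the ramp. Origin: centre of its underside.
- cup: Bystander: paper cup, rim 74 mm in diameter, 85 mm tall, beside the run-out. Origin: centre of its underside.
- receiver: Bystander: flat blue case, 60 x 85 x 26 mm, with a black stub aerial 110 mm tall, to the robot's left of the track. Origin: centre of its underside.
- logger: Bystander: red case, 66 x 92 x 34 mm, to the robot's right of the track. Origin: centre of its underside.
- driver: Bystander: screwdriver 170 mm long lying on the table beside the ramp. Origin: under its middle.
Things that resemble listed ones, but are neither listed nor needed, are in the scene too. What is shaped like the roller but turquoise or yellow is not meant.

How it is judged (in metres and radians):
On the way, in this order (a step that is already met when the one before it is completed fails the run):
1. the roller is on the slope, pushed by the fingers (x of roller in the frame of ramp above 0.06 m and z of roller in the frame of ramp below 0.031 m and contact force between the fingers and roller above 0.05 N).
2. the roller is home against the stop plate, held there by the fingers (x of roller in the frame of ramp above 0.242 m and z of roller in the frame of ramp below 0.031 m and contact force between the fingers and roller above 0.05 N), for 0.2 s.
At the end, for the whole second after the job is handed in: The plain roller lies square in its lane at the top of the ramp, its surface within 3 mm of the stop plate, resting on the lane floor, still, with the fingers touching it from the downhill side through the last second; the spool lies where it was (within 20 mm) (all of step 2 and x of roller in the frame of ramp below 0.25 m and angle between the y axis of roller and the y axis of ramp, either way round below 0.15 rad and x of the grasp point in the frame of ramp below 0.235 m and linear speed of roller below 0.02 m/s and distance of spool from where it was at the start of the episode below 0.02 m); the arm keeps its last pose, push and grip.
It fails at once if the roller gets away from the fingers or rolls back on the slope: it moves faster than 0.15 m/s, or the grasp point is more than 80 mm from its axis (x of roller in the frame of ramp above 0.035 m and (distance between the grasp point and roller above 0.08 m or linear speed of roller above 0.15 m/s)).
It fails at once if the roller is lifted more than 7 mm off the track (z of roller in the frame of ramp above 0.032 m and z of roller in the frame of track above 0.052 m).
It fails at once if the roller is taken between the fingers (distance between the grasp point and roller below 0.027 m).
It fails at once if the spool is moved more than 20 mm (distance of spool from where it was at the start of the episode above 0.02 m).
It fails at once if a loose bystander is moved more than 20 mm (distance of any of hoop, sensor, cup, receiver, logger, driver from where it was at the start of the episode above 0.02 m).
It also fails if it takes over 40 s, if anything falls off the work surface, if the arm or the gripper's body presses on something with over 40 N, if the wrist force passes 120 N, or if a joint passes its speed limit or range.

## Working session

There is one attempt and no reset: what is moved stays moved. The work goes in short steps, Python scripts to look and compute and a shell command to move; the robot and the scene stay as the last step left them, time stands still between calls to the robot, and variables do not carry over. Pictures are saved under pics/ and viewed, and the job is handed in when it is done.

```bash
mkdir -p pics; ls; python3 - <<'E'
from workcell import ctrl
import cv2,numpy as np
print(ctrl.get_obs())
for n in ("side","top"):
    p=ctrl.get_image(n)
    cv2.imwrite(f"pics/{n}0.png",p["pixels"][:,:,::-1])
    R=cv2.Rodrigues(np.array(p["rvec"],float))[0];t=np.array(p["tvec"],float).ravel()
    print(n,p["camera_matrix"],p["dist"],"cam at",-R.T@t)
    for q in ("track","ramp","roller","spool","hoop","sensor","cup","receiver","logger","driver"):
        for r in ctrl.spot_point(p,q)[:4]:
            X=np.array(r["position"],float)
            uv=cv2.projectPoints(X.reshape(1,3),np.zeros(3),np.zeros(3),np.array(p["camera_matrix"],float),np.array(p["dist"],float))[0].ravel()
            print(q,round(r["score"],2),np.round(R.T@(X-t),1),uv.round())
E
```

```text
pics
{'t': 0.0, 'qpos': array([ 1.30102118e+00,  4.23856356e-01,  1.63067256e+00, -2.13993800e-05,
        1.08859934e+00, -1.89981123e-02]), 'qvel': array([-0.00038859,  0.00069406,  0.00044776,  0.00040793, -0.00064346,
       -0.00121564]), 'joint_torque': array([-4.62041826e-04, -5.44637489e+01, -2.73662460e+01,  6.41630008e-02,
        2.29168549e-02, -1.24996400e-04]), 'ee_pos': array([154.93402231, 604.93645163, 229.89885244]), 'orientation': array([ 2.48106774e+00,  1.92562696e+00, -1.91492195e-03]), 'ft_force': array([0.20068082, 0.41942035, 1.05996527]), 'moment': array([-0.00990164, -0.03060457, -0.00244057]), 'width': 87.78321700626236}
side [[442.29316559   0.         320.94008878]
 [  0.         442.29316559 241.8790987 ]
 [  0.           0.           1.        ]] [0.00395584 0.         0.         0.         0.        ] cam at [ 372.31620248 -606.13606452  729.81365352]
track 0.85 [526.2 -29.6  -2.2] [306. 281.]
ramp 0.94 [532.6 -90.2  18.9] [318. 296.]
roller 0.91 [ 579.6 -167.1   41.6] [354. 313.]
roller 0.89 [ 740.3 -313.5   23.9] [470. 358.]
roller 0.56 [ 743.6 -428
[... 558 characters left out ...]
   0.        ] cam at [440.0243565    9.96225359 982.27645444]
track 0.64 [525.6 -28.9  -0.7] [336. 265.]
track 0.32 [357.3  28.   -2.2] [309. 341.]
ramp 0.56 [533.3 -83.1  16.7] [361. 261.]
roller 0.91 [ 574.8 -161.    49.1] [399. 241.]
roller 0.8 [ 740.4 -309.5   27.7] [461. 171.]
roller 0.7 [ 454.2 -434.7   25.5] [521. 299.]
roller 0.58 [357.1  23.9  -3.2] [311. 341.]
spool 0.66 [ 514.2 -165.8   45.8] [401. 269.]
hoop 0.86 [ 401.2 -179.4    1.1] [404. 322.]
sensor 0.66 [639.2  76.4  -1.2] [291. 214.]
cup 0.96 [ 692.  -137.5   -0.8] [384. 193.]
receiver 0.75 [586.9 458.8  -0.7] [124. 234.]
logger 0.69 [ 595.3 -417.8    1.6] [506. 237.]
driver 0.7 [3.596e+02 2.760e+01 2.000e-01] [309. 340.]
```

View pics/side0.png

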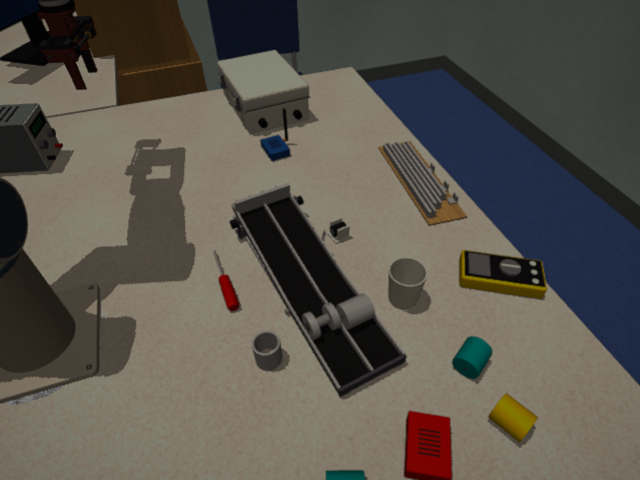

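View pics/top0.png

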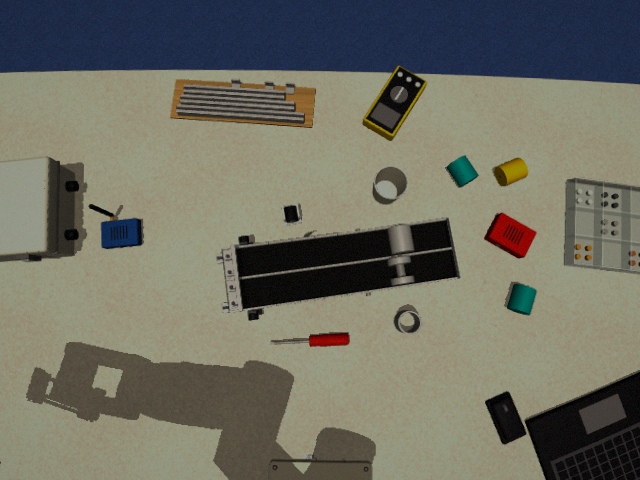

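```bash
cat > h.py <<'E'
import cv2,numpy as np
from workcell import ctrl
def proj(p,X):
    return cv2.projectPoints(np.array(X,float).reshape(-1,3),np.array(p["rvec"],float),np.array(p["tvec"],float),np.array(p["camera_matrix"],float),np.array(p["dist"],float))[0].reshape(-1,2)
def T(pose,X): # track->world
    x,y,a=pose;c,s=np.cos(a),np.sin(a);X=np.atleast_2d(X)
    return np.c_[x+c*X[:,0]-s*X[:,1],y+s*X[:,0]+c*X[:,1],X[:,2]]
A=0.122
def ramp2track(X):
    X=np.atleast_2d(X);c,s=np.cos(A),np.sin(A)
    return np.c_[-60+c*X[:,0]-s*X[:,2],X[:,1],20+s*X[:,0]+c*X[:,2]]
E
python3 - <<'E'
from h import *
import pickle
for n in ("side","top"):
    p=ctrl.get_image(n); pickle.dump(dict(p),open(f"{n}.pkl","wb"))
    im=p["pixels"][:,:,::-1].copy()
    pose=(526,-29,1.69)
    box=(225,180,410,400) if n=="side" else (210,205,470,320)
    s=3
    x0,y0,x1,y1=box
    c=cv2.resize(im[y0:y1,x0:x1],None,fx=s,fy=s,interpolation=cv2.INTER_CUBIC)
    cv2.imwrite(f"pics/{n}_crop.png",c)
    segs=[]
    for y in(-75,0,75):
        segs+= [[(-262,y,32),(-60,y,32)]]
        segs+=[list(map(tuple,ramp2track([[0,y,12],[270,y,12]])))]
    segs+=[[(-262,-75,32),(-262,75,32)],[(-60,-64,20),(-60,64,20)]]
    segs+=[list(map(tuple,ramp2track([[270,-75,38],[270,75,38]])))]
    for a,b in segs:
        uv=(proj(p,T(pose,[a,b]))-[x0,y0])*s
        cv2.line(c,tuple(int(v) for v in uv[0]),tuple(int(v) for v in uv[1]),(0,255,0),1)
    cv2.imwrite(f"pics/{n}_ov.png",c)
E
```

```text
(no output)
```

View pics/top_ov.png

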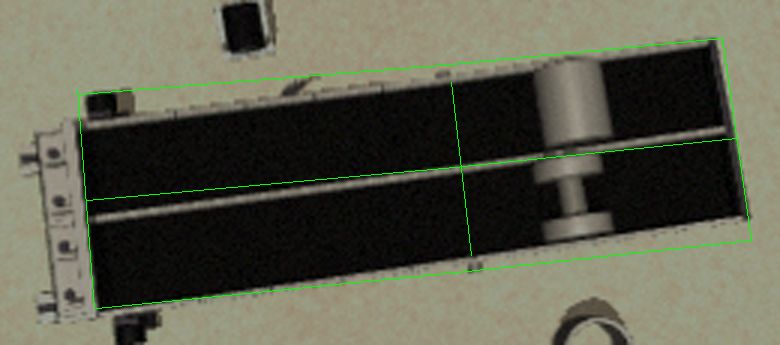

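View pics/side_ov.png

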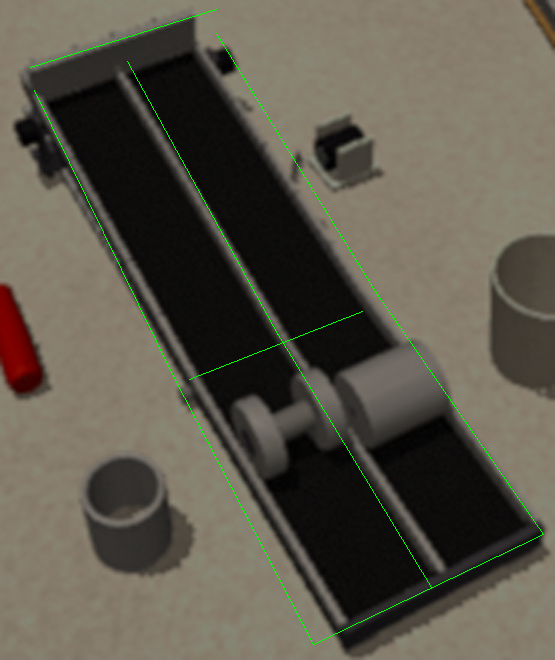

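View pics/top_crop.png

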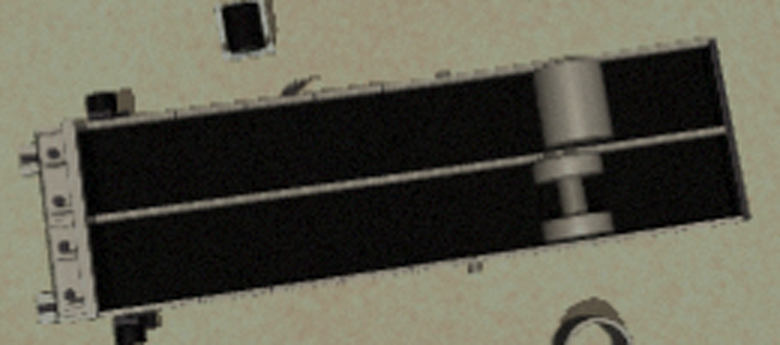

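```bash
cat > fit.py <<'E'
from h import *
import pickle
from scipy.optimize import least_squares
P={n:pickle.load(open(f"{n}.pkl","rb")) for n in("side","top")}
r=lambda *a: tuple(ramp2track([a])[0])
C=[("top",(-256,0,32),(727,130)),("top",r(270,0,12),(90,218)),("side",(-256,0,32),(438,569)),("side",r(270,0,12),(122,71)),
("top",(-262,-68,32),(714,40)),("top",(-262,68,32),(748,216)),("side",r(270,68,38),(26,72)),("side",r(270,-68,38),(193,15))]
off={"top":(210,205),"side":(225,180)}
def f(v): return np.concatenate([(proj(P[n],T(v,X))[0]-(np.array(uv)/3+off[n])) for n,X,uv in C])
s=least_squares(f,(526,-29,1.69),loss="soft_l1",x_scale=(1,1,.01))
if __name__=="__main__":
    print(s.x,f(s.x).reshape(-1,2).round(1))
    for i in range(4): print(C[i][0])
    pose=s.x
    for n in P:
        p=P[n];im=p["pixels"][:,:,::-1].copy();x0,y0=off[n];x1,y1=(470,320) if n=="top" else (410,400)
        c=cv2.resize(im[y0:y1,x0:x1],None,fx=3,fy=3,interpolation=cv2.INTER_CUBIC)
        segs=[]
        for y in(-68,-64,0,64,68):
            segs+= [[(-262,y,32),(-60,y,32)],[r(0,y,12),r(270,y,12)]]
        segs+=[[(-256,-64,32),(-256,64,32)],[r(270,-68,38),r(270,68,38)]]
        # roller circles
        import sys
        xr=float(sys.argv[1]) if len(sys.argv)>1 else -135
        for ys in(-61,-5):
            q=[(xr+25*np.cos(t),ys,45+25*np.sin(t)) for t in np.linspace(0,6.283,25)]
            segs+=list(zip(q[:-1],q[1:]))
        for a,b in segs:
            uv=(proj(p,T(pose,[a,b]))-[x0,y0])*3
            cv2.line(c,tuple(int(v) for v in uv[0]),tuple(int(v) for v in uv[1]),(0,255,0),1)
        cv2.imwrite(f"pics/{n}_ov2.png",c)
    for w in((574.8,-161),(579.6,-167.1),(515,-164)):
        c,sn=np.cos(pose[2]),np.sin(pose[2]);d=np.array(w)-pose[:2];print(c*d[0]+sn*d[1],-sn*d[0]+c*d[1])
E
python3 fit.py -134
```

```text
[523.28836056 -28.5204879    1.73297553] [[-0.4 -0.6]
 [-0.6 -0.4]
 [ 0.   0.9]
 [-2.9 -1.9]
 [ 0.8 -1.1]
 [ 1.1  1. ]
 [-0.  -0.4]
 [-0.1 -0.4]]
top
top
side
side
-139.05862623358536 -29.44433043246929
-145.85363267189555 -33.196381538640935
-132.36340147353005 30.055366755099122
```

View pics/top_ov2.png

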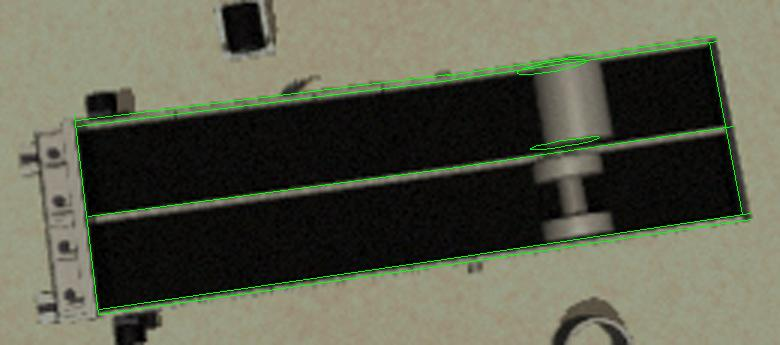

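View pics/side_ov2.png

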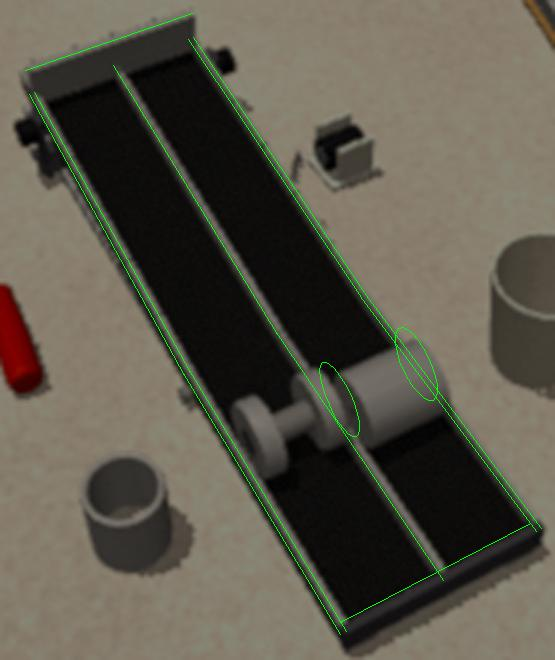

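Candidates for the roller:
- grey cylinder at side (354,313) / top (400,240), lying in the far lane (y = -33)
- turquoise cylinders at top (461,171) and (521,299)
- yellow one at top (511,171)

Only the grey one is plain aluminium and on the track, so I'll confirm it in a crop. I'll also turn the wrist and close the fingers high above the table.

```bash
python3 fit.py -147 >/dev/null; python3 - <<'E'
import cv2
im=cv2.imread("pics/side_ov2.png"); cv2.imwrite("pics/roller_crop.png",cv2.resize(im[300:520,220:500],None,fx=2.5,fy=2.5))
E
python3 -m handwheel '[[[0,0,0.116],[0,0,0],0],[[0,0,0.116],[0,0,0],0],[[0,0,0.116],[0,0,0],0],[[0,0,0.116],[0,0,0],0],[[0,0,0.116],[0,0,0],0],[[0,0,0.116],[0,0,0],0],[[0,0,0.116],[0,0,0],0],[[0,0,0.116],[0,0,0],0],[[0,0,0.116],[0,0,0],0],[[0,0,0.116],[0,0,0],0]]'
```

```text
t: 2.03
ee_pos: [155.1, 605.4, 230.6]
orientation: [3.137, 0.169, -0.0]
ft_force: [-0.1, 0.3, -0.7]
width: 24.7
```

View pics/roller_crop.png

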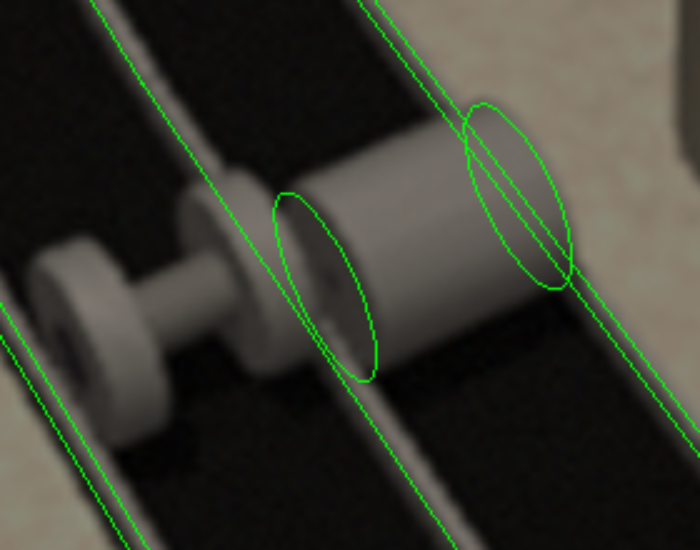

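View pics/top_ov2.png

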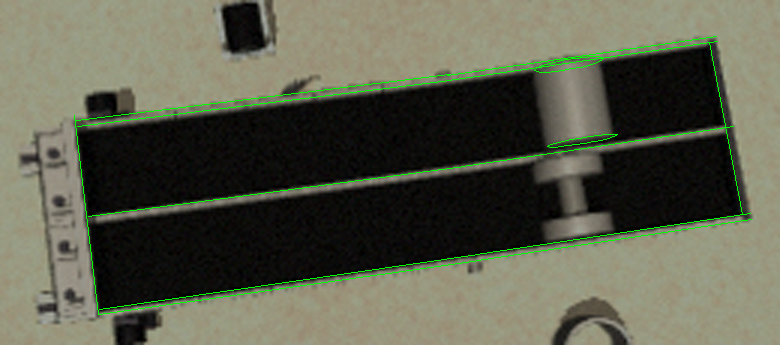

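The enlarged crop shows a plain grey solid cylinder in the lane on the side away from the robot, with its axis at track x of about -146. The grey spool lies in the near lane. Next I'll travel high over to a point behind the roller.

```bash
cat > st.py <<'E'
import numpy as np,sys
from workcell import ctrl
from scipy.spatial.transform import Rotation as Ro
POSE=np.array([523.29,-28.52,1.733])
def st(goal=None):
    o=ctrl.get_obs();p=np.array(o["ee_pos"]);R=Ro.from_rotvec(o["orientation"])
    c,s=np.cos(POSE[2]),np.sin(POSE[2]);d=p[:2]-POSE[:2]
    tr=np.array([c*d[0]+s*d[1],-s*d[0]+c*d[1],p[2]])
    print("t",round(o["t"],2),"track xyz",tr.round(1),"F",np.round(o["ft_force"],2),"w",round(o["width"],1),"q",np.round(o["qpos"],2))
    Rt=Ro.from_matrix(np.array([[s,c,0],[-c,s,0],[0,0,-1]]))  # tool x across, y = -track x
    print("turn needed",(R.inv()*Rt).as_rotvec().round(3))
    if goal is not None:
        g=np.array(goal,float);w=np.array([POSE[0]+c*g[0]-s*g[1],POSE[1]+s*g[0]+c*g[1],g[2]])
        print("shift tool",R.inv().apply(w-p).round(1))
if __name__=="__main__": st([float(a) for a in sys.argv[1:4]] if len(sys.argv)>3 else None)
E
python3 st.py -205 -33 230
```

```text
t 2.03 track xyz [685.1 261.  230.6] F [-0.15  0.27 -0.67] w 24.7 q [1.3  0.42 1.63 0.   1.09 1.19]Traceback (most recent call last):
  File "st.py", line 15, in <module>
    if __name__=="__main__": st([float(a) for a in sys.argv[1:4]] if len(sys.argv)>3 else None)
                             ~~^^^^^^^^^^^^^^^^^^^^^^^^^^^^^^^^^^^^^^^^^^^^^^^^^^^^^^^^^^^^^^^^
  File "st.py", line 10, in st
    Rt=Ro.from_matrix(np.array([[s,c,0],[-c,s,0],[0,0,-1]]))  # tool x across, y = -track x
  File "scipy/spatial/transform/_rotation.pyx", line 1143, in scipy.spatial.transform._rotation.Rotation.from_matrix
ValueError: Non-positive determinant (left-handed or null coordinate frame) in rotation matrix 0: [[ 0.9868738  -0.16149334  0.        ]
 [ 0.16149334  0.9868738   0.        ]
 [ 0.          0.         -1.        ]].
```

```bash
sed -i 's/\[\[s,c,0\],\[-c,s,0\],\[0,0,-1\]\]/[[s,-c,0],[-c,-s,0],[0,0,-1]]/' st.py; python3 st.py -205 -33 230
```

```text
t 2.03 track xyz [685.1 261.  230.6] F [-0.15  0.27 -0.67] w 24.7 q [1.3  0.42 1.63 0.   1.09 1.19]
turn needed [ 0.     0.    -0.055]
shift tool [3.422e+02 8.727e+02 7.000e-01]
```

```bash
python3 -m handwheel '[[[0,0,-0.05],[11,29,0],0],[[0,0,0],[11,29,0],0],[[0,0,0],[11,29,0],0],[[0,0,0],[11,29,0],0],[[0,0,0],[11,29,0],0],[[0,0,0],[11,29,0],0],[[0,0,0],[11,29,0],0],[[0,0,0],[11,29,0],0],[[0,0,0],[11,29,0],0],[[0,0,0],[11,29,0],0]]'; python3 st.py -205 -33 230
```

```text
t: 2.87
ee_pos: [308.7, 329.0, 230.3]
orientation: [-3.126, -0.246, -0.004]
ft_force: [0.7, -0.5, 0.5]
width: 0.4
t 2.87 track xyz [387.5 154.1 230.3] F [ 0.68 -0.48  0.54] w 0.4 q [0.79 0.16 2.   0.   0.97 0.63]
turn needed [-0.005 -0.003 -0.005]
shift tool [190.3 591.4  -2.3]
```

```bash
python3 -m handwheel '[[[0,0,0],[9,30,0],0],[[0,0,0],[9,30,0],0],[[0,0,0],[9,30,0],0],[[0,0,0],[9,30,0],0],[[0,0,0],[9,30,0],0],[[0,0,0],[9,30,0],0],[[0,0,0],[9,30,0],0],[[0,0,0],[9,30,0],0],[[0,0,0],[9,30,0],0],[[0,0,0],[9,30,0],0]]'; python3 st.py -205 -33 230
```

```text
t: 3.7
ee_pos: [450.2, 32.3, 231.8]
orientation: [-3.124, -0.247, -0.015]
ft_force: [0.3, 0.4, 0.1]
width: 0.7
t 3.7 track xyz [ 71.8  62.3 231.8] F [0.34 0.36 0.1 ] w 0.7 q [ 0.04  0.16  2.    0.01  0.97 -0.12]
turn needed [-0.007 -0.01  -0.004]
shift tool [ 96.5 276.5   0.9]
```

```bash
python3 -m handwheel '[[[0,0,0],[10,28,0],0],[[0,0,0],[10,28,0],0],[[0,0,0],[10,28,0],0],[[0,0,0],[10,28,0],0],[[0,0,0],[10,28,0],0],[[0,0,0],[10,28,0],0],[[0,0,0],[10,28,0],0],[[0,0,0],[10,28,0],0],[[0,0,0],[9,24,0],0],[[0,0,0],[4,12,0],0]]'; python3 st.py -205 -33 80
```

```text
t: 4.53
ee_pos: [588.8, -228.0, 232.5]
orientation: [-3.126, -0.24, -0.022]
ft_force: [0.2, -0.2, -0.3]
width: 0.4
t 4.53 track xyz [-207.5  -32.4  232.5] F [ 0.19 -0.17 -0.34] w 0.4 q [-0.39  0.43  1.62  0.01  1.08 -0.55]
turn needed [-0.005 -0.015 -0.009]
shift tool [ -1.7  -1.7 152.5]
```

```bash
python3 -m handwheel '[[[-0.005,-0.015,-0.009],[0,0,16],0],[[0,0,0],[0,0,16],0],[[0,0,0],[0,0,16],0],[[0,0,0],[0,0,16],0],[[0,0,0],[0,0,16],0],[[0,0,0],[0,0,16],0],[[0,0,0],[0,0,16],0],[[0,0,0],[0,0,16],0],[[0,0,0],[0,0,12],0],[[0,0,0],[0,0,0],0]]'; python3 st.py -205 -33 39; python3 - <<'E'
from h import *
import pickle
o=ctrl.get_obs()
for n in("side","top"):
    p=ctrl.get_image(n);pickle.dump(dict(p),open(f"{n}1.pkl","wb"));im=p["pixels"][:,:,::-1].copy()
    x0,y0=(300,250) if n=="side" else (360,200)
    c=cv2.resize(im[y0:y0+150,x0:x0+150],None,fx=4,fy=4,interpolation=cv2.INTER_CUBIC)
    uv=(proj(p,o["ee_pos"])[0]-[x0,y0])*4;cv2.circle(c,tuple(int(v) for v in uv),4,(0,255,0),1)
    cv2.imwrite(f"pics/{n}_a.png",c)
E
```

```text
t: 5.37
ee_pos: [581.5, -218.1, 77.5]
orientation: [-3.127, -0.264, 0.023]
ft_force: [-0.6, 0.1, 0.2]
width: 0.7
t 5.37 track xyz [-196.5  -26.8   77.5] F [-0.61  0.05  0.2 ] w 0.7 q [-0.38  0.62  1.71 -0.    0.82 -0.54]
turn needed [-0.004  0.014  0.006]
shift tool [ 6.7  8.7 38.4]
```

View pics/side_a.png

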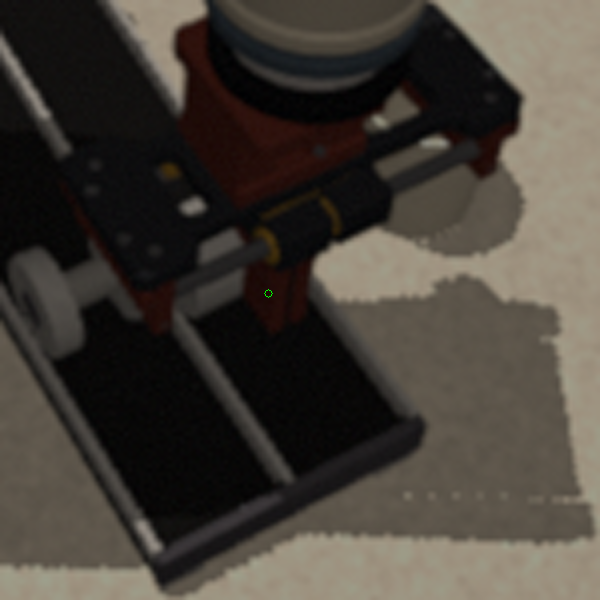

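View pics/top_a.png

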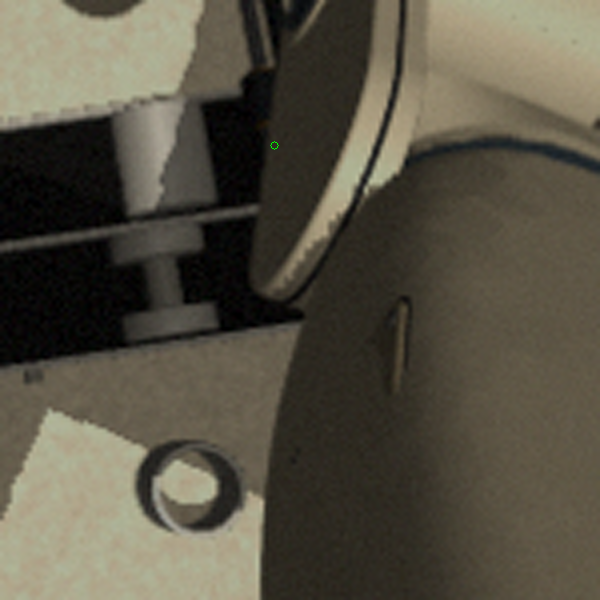

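The side view shows the closed fingers (265,320 in the crop) behind the roller in the far lane, clear of the roller and divider. The outer parts of the gripper are well above the rails. I'll correct the sideways drift, then lower.

```bash
python3 -m handwheel '[[[0,0,0],[3,4,0],0],[[0,0,0],[3,4,0],0],[[0,0,0],[0,0,4],0],[[0,0,0],[0,0,5],0],[[0,0,0],[0,0,5],0],[[0,0,0],[0,0,5],0],[[0,0,0],[0,0,5],0],[[0,0,0],[0,0,5],0],[[0,0,0],[0,0,2],0],[[0,0,0],[0,0,0],0]]'; python3 st.py -200 -33 39
```

```text
t: 6.3
ee_pos: [593.6, -227.7, 49.9]
orientation: [3.129, 0.264, -0.007]
ft_force: [0.2, 0.2, -0.3]
width: 0.6
t 6.3 track xyz [-207.9  -37.2   49.9] F [ 0.16  0.24 -0.31] w 0.6 q [-0.38  0.68  1.69 -0.01  0.78 -0.55]
turn needed [0.001 0.005 0.006]
shift tool [-4.1 -7.9 10.9]
```

```bash
python3 -m handwheel '[[[0,0,0],[-1,0,3],0],[[0,0,0],[-1,0,3],0],[[0,0,0],[-1,0,2],0],[[0,0,0],[0,0,1],0],[[0,0,0],[0,0,1],0],[[0,0,0],[0,0,0],0],[[0,0,0],[0,0,0],0],[[0,0,0],[0,0,0],0],[[0,0,0],[0,0,0],0],[[0,0,0],[0,0,0],0]]'; python3 st.py -200 -33 39
```

```text
t: 7.13
ee_pos: [590.4, -228.3, 39.1]
orientation: [3.129, 0.264, -0.007]
ft_force: [0.1, -1.1, 0.4]
width: 0.5
t 7.13 track xyz [-208.   -34.    39.1] F [ 0.09 -1.06  0.39] w 0.5 q [-0.39  0.69  1.7  -0.01  0.76 -0.55]
turn needed [0.002 0.005 0.006]
shift tool [-0.9 -8.   0.1]
```

```bash
python3 -m handwheel '[[[0,0,0],[0,-3,0],0],[[0,0,0],[0,-3,0],0],[[0,0,0],[0,-3,0],0],[[0,0,0],[0,-3,0],0],[[0,0,0],[0,-3,0],0],[[0,0,0],[0,-3,0],0],[[0,0,0],[0,-2,0],0],[[0,0,0],[0,-2,0],0],[[0,0,0],[0,-2,0],0],[[0,0,0],[0,-2,0],0]]'; python3 st.py -170 -33 39
```

```text
t: 7.97
ee_pos: [585.8, -199.8, 39.4]
orientation: [3.128, 0.264, -0.006]
ft_force: [0.4, 0.0, 0.4]
width: 0.2
t 7.97 track xyz [-179.1  -34.1   39.4] F [0.36 0.03 0.42] w 0.2 q [-0.35  0.67  1.73 -0.01  0.74 -0.51]
turn needed [0.002 0.004 0.006]
shift tool [-1.  -9.1  0.4]
```

```bash
python3 -m handwheel '[[[0,0,0],[0,-2,0],0],[[0,0,0],[0,-2,0],0],[[0,0,0],[0,-2,0],0],[[0,0,0],[0,-3,0],0],[[0,0,0],[0,-3,0],0],[[0,0,0],[0,-3,0],0],[[0,0,0],[0,-3,0],0],[[0,0,0],[0,-3,0],0],[[0,0,0],[0,-3,0],0],[[0,0,0],[0,-3,0],0]]'; python3 st.py -120 -33 39;  python3 - <<'E'
from h import *
import pickle
o=ctrl.get_obs()
for n in("side","top"):
    p=ctrl.get_image(n);pickle.dump(dict(p),open(f"{n}2.pkl","wb"));im=p["pixels"][:,:,::-1].copy()
    x0,y0=(270,220) if n=="side" else (300,190)
    c=cv2.resize(im[y0:y0+150,x0:x0+150],None,fx=4,fy=4,interpolation=cv2.INTER_CUBIC)
    uv=(proj(p,o["ee_pos"])[0]-[x0,y0])*4;cv2.circle(c,tuple(int(v) for v in uv),4,(0,255,0),1)
    cv2.imwrite(f"pics/{n}_b.png",c)
E
```

```text
t: 8.8
ee_pos: [580.9, -170.7, 39.4]
orientation: [3.128, 0.263, -0.006]
ft_force: [0.4, -0.4, -0.9]
width: 0.9
t 8.8 track xyz [-149.6  -33.9   39.4] F [ 0.38 -0.38 -0.91] w 0.9 q [-0.3   0.66  1.76 -0.01  0.72 -0.47]
turn needed [0.002 0.004 0.006]
shift tool [ -0.7 -29.6   0.4]
```

View pics/side_b.png

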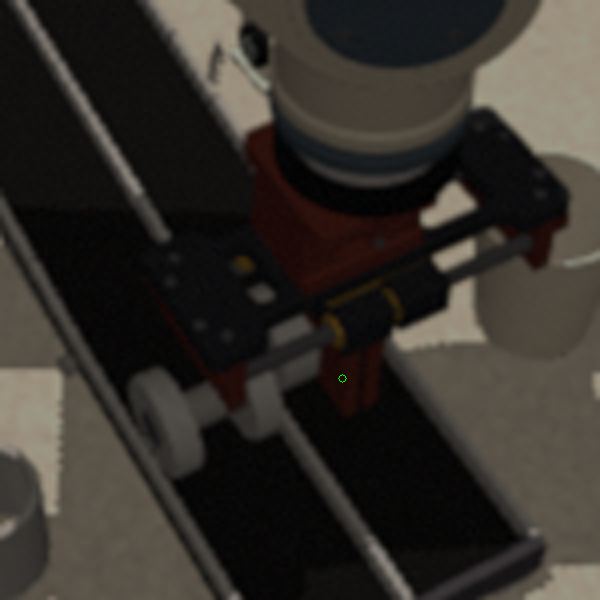

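View pics/top_b.png

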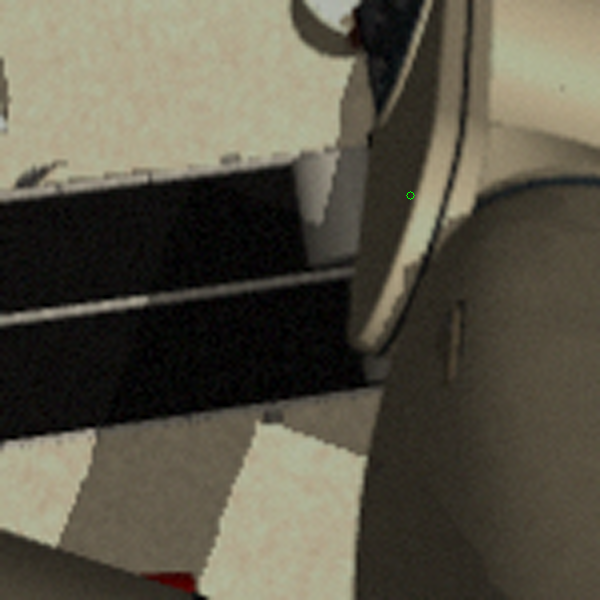

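```bash
python3 - <<'E'
from h import *
import pickle
p=pickle.load(open("top2.pkl","rb"));pose=(523.29,-28.52,1.733)
for xr in(-120,-116,-112,-108,-104,-100):
    for y in(-61,-5):
        q=[(xr+25*np.cos(t),y,45+25*np.sin(t)) for t in np.linspace(0,6.283,73)]
        uv=(proj(p,T(pose,q))-[300,190])*4; i=uv[:,0].argmin(); print(xr,y,uv[i].round())
E
python3 st.py
```

```text
-120 -61 [304. 160.]
-120 -5 [321. 262.]
-116 -61 [297. 161.]
-116 -5 [314. 263.]
-112 -61 [290. 162.]
-112 -5 [306. 264.]
-108 -61 [282. 163.]
-108 -5 [299. 265.]
-104 -61 [275. 164.]
-104 -5 [292. 266.]
-100 -61 [268. 165.]
-100 -5 [284. 267.]
t 8.9 track xyz [-149.4  -33.8   39.4] F [0.29 0.35 0.54] w 0.2 q [-0.3   0.66  1.76 -0.01  0.72 -0.47]
turn needed [0.002 0.004 0.006]
```

Top view puts the roller's leading edge at crop (297,165)–(305,262), so its axis is at about x = -114, in contact with the fingers. The spool hasn't moved. I'll continue at about 5 cm/s.

```bash
python3 -m handwheel '[[[0,0,0],[0,-3,0],0],[[0,0,0],[0,-4,0],0],[[0,0,0],[0,-4,0],0],[[0,0,0],[0,-4,0],0],[[0,0,0],[0,-4,0],0],[[0,0,0],[0,-4,0],0],[[0,0,0],[0,-4,0],0],[[0,0,0],[0,-4,0],0],[[0,0,0],[0,-4,0],0],[[0,0,0],[0,-4,0],0]]'; python3 st.py -70 -33 40
```

```text
t: 9.73
ee_pos: [573.8, -128.6, 39.4]
orientation: [3.128, 0.263, -0.005]
ft_force: [-0.4, 0.1, 0.1]
width: 0.7
t 9.73 track xyz [-106.9  -33.7   39.4] F [-0.41  0.09  0.1 ] w 0.7 q [-0.24  0.64  1.8  -0.01  0.7  -0.4 ]
turn needed [0.002 0.004 0.006]
shift tool [ -0.5 -36.9  -0.7]
```

```bash
python3 -m handwheel '[[[0,0,0],[0,-4,0],0],[[0,0,0],[0,-4,0],0],[[0,0,0],[0,-4,0],0],[[0,0,0],[0,-4,-0.4],0],[[0,0,0],[0,-4,-0.5],0],[[0,0,0],[0,-4,-0.5],0],[[0,0,0],[0,-4,-0.5],0],[[0,0,0],[0,-4,-0.5],0],[[0,0,0],[0,-4,-0.5],0],[[0,0,0],[0,-4,-0.5],0]]'; python3 st.py -30 -33 44
```

```text
t: 10.57
ee_pos: [567.4, -85.6, 43.7]
orientation: [3.127, 0.264, -0.002]
ft_force: [0.5, -1.5, 1.4]
width: 0.3
t 10.57 track xyz [-63.5 -34.3  43.7] F [ 0.54 -1.47  1.37] w 0.3 q [-0.17  0.62  1.84 -0.01  0.68 -0.33]
turn needed [0.004 0.002 0.006]
shift tool [ -1.1 -33.5  -0.5]
```

```bash
python3 -m handwheel '[[[0,0,0],[-0.1,-4,-0.4],0],[[0,0,0],[-0.1,-4,-0.4],0],[[0,0,0],[-0.1,-4,-0.4],0],[[0,0,0],[-0.1,-4,-0.5],0],[[0,0,0],[-0.1,-4,-0.5],0],[[0,0,0],[-0.1,-4,-0.5],0],[[0,0,0],[-0.1,-4,-0.5],0],[[0,0,0],[-0.1,-4,-0.5],0],[[0,0,0],[-0.1,-4,-0.5],0],[[0,0,0],[-0.1,-4,-0.5],0]]'; python3 st.py 20 -33 49
```

```text
t: 11.4
ee_pos: [558.8, -42.0, 48.7]
orientation: [3.127, 0.264, -0.002]
ft_force: [0.8, -1.4, 1.1]
width: 0.4
t 11.4 track xyz [-19.  -32.8  48.7] F [ 0.79 -1.37  1.1 ] w 0.4 q [-0.09  0.6   1.87 -0.01  0.68 -0.26]
turn needed [0.004 0.002 0.006]
shift tool [  0.4 -39.   -0.4]
```

```bash
python3 -m handwheel '[[[0,0,0],[0,-4,-0.4],0],[[0,0,0],[0,-4,-0.5],0],[[0,0,0],[0,-4,-0.4],0],[[0,0,0],[0,-4,-0.5],0],[[0,0,0],[0,-4,-0.4],0],[[0,0,0],[0,-4,-0.5],0],[[0,0,0],[0,-4,-0.4],0],[[0,0,0],[0,-4,-0.5],0],[[0,0,0],[0,-4,-0.4],0],[[0,0,0],[0,-4,-0.5],0]]'; python3 st.py 60 -33 54
```

```text
t: 12.23
ee_pos: [551.1, 1.9, 53.5]
orientation: [3.127, 0.264, -0.003]
ft_force: [0.8, -0.4, 1.4]
width: 0.6
t 12.23 track xyz [ 25.5 -32.3  53.5] F [ 0.76 -0.37  1.45] w 0.6 q [-0.02  0.58  1.89 -0.01  0.67 -0.18]
turn needed [0.004 0.002 0.006]
shift tool [  0.9 -34.5  -0.6]
```

```bash
python3 -m handwheel '[[[0,0,0],[0,-4,-0.4],0],[[0,0,0],[0,-4,-0.5],0],[[0,0,0],[0,-4,-0.4],0],[[0,0,0],[0,-4,-0.5],0],[[0,0,0],[0,-4,-0.4],0],[[0,0,0],[0,-4,-0.5],0],[[0,0,0],[0,-4,-0.4],0],[[0,0,0],[0,-4,-0.5],0],[[0,0,0],[0,-4,-0.4],0],[[0,0,0],[0,-4,-0.5],0]]'; python3 st.py 110 -33 59;  python3 - <<'E'
from h import *
import pickle
o=ctrl.get_obs()
n="side"
p=ctrl.get_image(n);pickle.dump(dict(p),open(f"{n}3.pkl","wb"));im=p["pixels"][:,:,::-1].copy()
x0,y0=(220,150)
c=cv2.resize(im[y0:y0+200,x0:x0+200],None,fx=3,fy=3,interpolation=cv2.INTER_CUBIC)
uv=(proj(p,o["ee_pos"])[0]-[x0,y0])*3;cv2.circle(c,tuple(int(v) for v in uv),4,(0,255,0),1)
cv2.imwrite(f"pics/{n}_c.png",c)
E
```

```text
t: 13.07
ee_pos: [543.5, 45.7, 58.3]
orientation: [3.127, 0.264, -0.003]
ft_force: [0.2, -1.5, 0.2]
width: 0.4
t 13.07 track xyz [ 70.  -31.9  58.3] F [ 0.18 -1.53  0.23] w 0.4 q [ 0.06  0.57  1.9  -0.01  0.68 -0.1 ]
turn needed [0.004 0.002 0.006]
shift tool [  1.3 -40.   -0.8]
```

View pics/side_c.png

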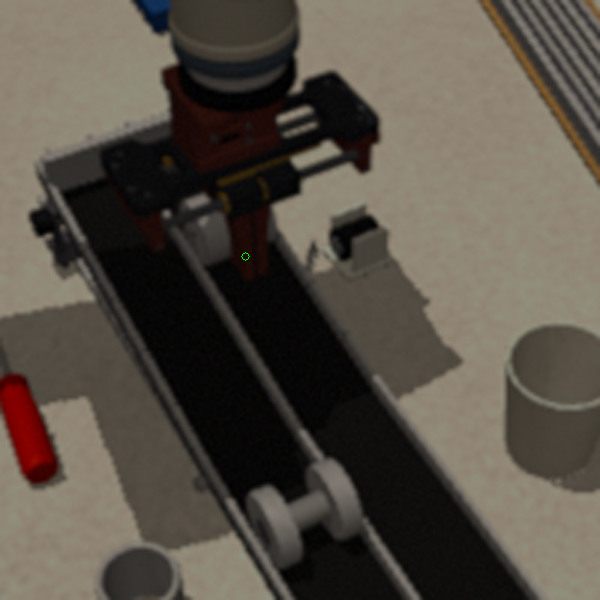

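The side view shows the fingers (crop 245,260) right behind the roller (205,225), still in its lane. The spool is untouched. I'll go on.

```bash
python3 -m handwheel '[[[0,0,0],[0.1,-4,-0.4],0],[[0,0,0],[0.1,-4,-0.5],0],[[0,0,0],[0.1,-4,-0.5],0],[[0,0,0],[0.1,-4,-0.5],0],[[0,0,0],[0.1,-4,-0.5],0],[[0,0,0],[0.1,-4,-0.5],0],[[0,0,0],[0.1,-4,-0.4],0],[[0,0,0],[0.1,-4,-0.5],0],[[0,0,0],[0.1,-4,-0.4],0],[[0,0,0],[0.1,-4,-0.5],0]]'; python3 st.py 145 -33 67
```

```text
t: 13.95
ee_pos: [536.9, 89.6, 63.3]
orientation: [3.127, 0.264, -0.004]
ft_force: [-0.1, -1.5, 1.3]
width: 0.3
t 13.95 track xyz [114.4 -32.5  63.3] F [-0.07 -1.54  1.31] w 0.3 q [ 0.15  0.56  1.9  -0.01  0.69 -0.02]
turn needed [0.004 0.003 0.006]
shift tool [  0.7 -30.6  -3.8]
```

```bash
python3 -m handwheel '[[[0,0,0],[0,-4,-0.5],0],[[0,0,0],[0,-4,-0.5],0],[[0,0,0],[0,-4,-0.5],0],[[0,0,0],[0,-4,-0.5],0],[[0,0,0],[0,-4,-0.4],0],[[0,0,0],[0,-3,-0.4],0],[[0,0,0],[0,-2,-0.2],0],[[0,0,0],[0,-1.5,-0.2],0],[[0,0,0],[0,-1.5,-0.2],0],[[0,0,0],[0,-1.5,-0.2],0]]'; python3 st.py 145 -33 67
```

```text
t: 14.78
ee_pos: [531.4, 120.4, 67.0]
orientation: [3.123, 0.268, -0.004]
ft_force: [4.4, -16.3, -2.4]
width: 0.4
t 14.78 track xyz [145.6 -32.1  67. ] F [  4.43 -16.35  -2.39] w 0.4 q [ 0.2   0.55  1.9  -0.01  0.7   0.04]
turn needed [0.007 0.003 0.009]
shift tool [0.9 0.6 0. ]
```

```bash
python3 -m handwheel '[[[0,0,0],[0,-1,0],0],[[0,0,0],[0,-1,0],0],[[0,0,0],[0,-1,0],0],[[0,0,0],[0,-1,0],0],[[0,0,0],[0,-1,0],0],[[0,0,0],[0,-1,0],0],[[0,0,0],[0,-1,0],0],[[0,0,0],[0,-1,0],0],[[0,0,0],[0,-1,0],0],[[0,0,0],[0,-1,0],0]]'; python3 st.py 145 -33 67;  python3 - <<'E'
from h import *
import pickle
o=ctrl.get_obs()
for n in("side","top"):
    p=ctrl.get_image(n);pickle.dump(dict(p),open(f"{n}4.pkl","wb"));im=p["pixels"][:,:,::-1].copy()
    x0,y0=(215,150) if n=="side" else (200,190)
    c=cv2.resize(im[y0:y0+170,x0:x0+200],None,fx=3.5,fy=3.5,interpolation=cv2.INTER_CUBIC)
    uv=(proj(p,o["ee_pos"])[0]-[x0,y0])*3.5;cv2.circle(c,tuple(int(v) for v in uv),4,(0,255,0),1)
    cv2.imwrite(f"pics/{n}_d.png",c)
    R=cv2.Rodrigues(np.array(p["rvec"],float))[0];t=np.array(p["tvec"],float).ravel()
    for q in("roller","spool"):
        for r in ctrl.spot_point(p,q)[:3]: print(n,q,r["score"],(R.T@(np.array(r["position"])-t)).round(1))
print(T((523.29,-28.52,1.733),ramp2track([[245,-33,25]])))
E
python3 st.py
```

```text
t: 15.62
ee_pos: [531.6, 120.1, 67.1]
orientation: [3.109, 0.27, -0.004]
ft_force: [1.7, -7.0, 1.2]
width: 0.4
t 15.62 track xyz [145.4 -32.2  67.1] F [ 1.73 -7.03  1.22] w 0.4 q [ 0.21  0.55  1.89 -0.03  0.7   0.06]
turn needed [0.021 0.004 0.011]
shift tool [0.8 0.4 0.1]
side roller 0.87 [ 746.1 -432.5   27.6]
side roller 0.85 [ 740.4 -312.2   26.1]
side roller 0.66 [ 696.4 -137.     1.5]
side spool 0.91 [ 515.9 -162.9   44.6]
top roller 0.9 [ 740.8 -311.8   25.8]
top roller 0.79 [ 743.2 -424.1   23. ]
top roller 0.7 [ 451.6 -434.8   24.9]
top spool 0.82 [ 515.5 -158.3   48.1]
[[526.76598465 154.58130324  74.63008868]]
t 15.92 track xyz [145.4 -32.2  67.1] F [ 0.92 -6.85  1.14] w 0.4 q [ 0.21  0.55  1.89 -0.03  0.7   0.06]
turn needed [0.021 0.004 0.011]
```

View pics/side_d.png

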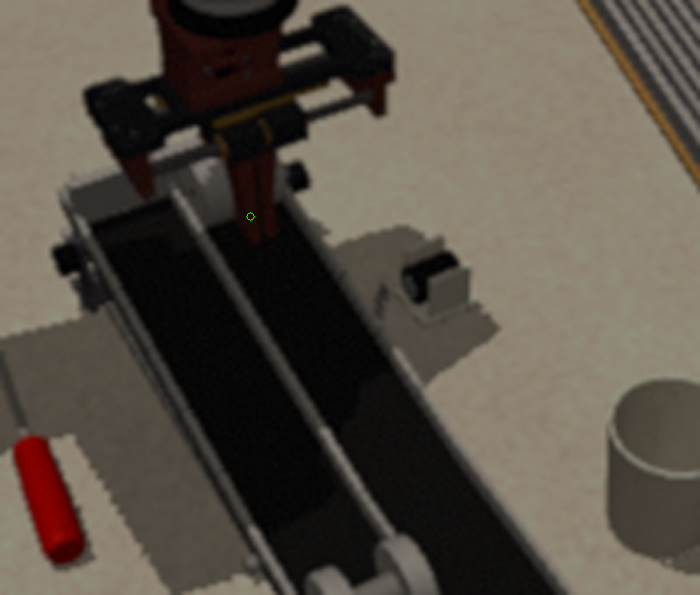

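View pics/top_d.png

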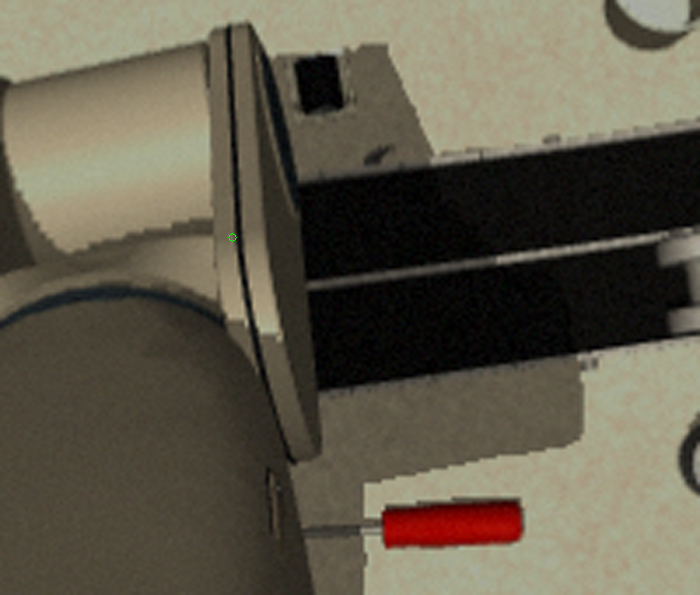

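The fingers are at x = 145.4, where I calculated they'd be with the roller home. They hold a steady push of about 7 N against the plate. The spool reads (516,-163) now and read (515.6,-163) at the start. Handing in.

```bash
python3 - <<'E'
from workcell import ctrl
print(ctrl.close_job()); o=ctrl.get_obs(); print(o["t"],o["ft_force"],o["ee_pos"])
E
```

```text
the job is handed in; nothing more can be done
None
the job is handed in; nothing more can be done
```

I pushed the grey roller with closed fingers, at about 5 cm/s, from the run-out up its own lane (y = -33) to the stop plate. I then handed in the job at about t = 16 s with the fingers still pressing on it from the downhill side. The hand-in gave no verdict.

- **Roller home:** the fingers stopped at track x = 145.4 mm, against about 145 mm calculated for a roller that is home. The push rose from about 1.5 N on the slope to 16 N at the plate, then held steady at about 7 N. The side picture showed the roller between the fingers and the plate.
- **Spool and loose things:** the network put the spool within about 5 mm of where it started. The sensor, cup and screwdriver look unmoved in the pictures. I did not re-measure any of the loose things.
- **Checks that failed or were weak:** the networks did not find the roller in its final place, because the gripper hid it and they reported only the look-alikes. Its home position therefore rests on finger position, force and the side picture, and I had no direct measure that it sits square. The hand had also tilted about 0.02 rad under the holding push, which I left alone. A state reading after the hand-in was refused.

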